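# Fetch the brass thumbscrew out of its deep pot

### The job

Two blue storage pots each hold one thumbscrew. Reach down into the pot that holds the brass thumbscrew, take the screw out, and stand it upright on its head in the round steel parts dish. Leave both pots standing where they are and the black screw in its pot.

Things in the scene. Friction and masses are not known exactly. Their poses are not given: they have to be found in the camera images.
- brass_screw_mid (a point): brass thumbscrew standing on its head within 3 mm of the middle of a pot's floor, shank up: knurled round head 32 mm across, 10 mm thick; above it a shank 12 mm across, 32 mm long (grip its top 10 to 15 mm with the fingertips); 42 mm high in all, about 90 g. The point lies on its axis half-way up, 21 mm above the head's underside; z points up along the shank.
- pot_a: blue round canister holding the brass screw; its twin holds the black one. 82 mm across outside, 76 inside, 70 high, loose, about 0.7 kg. Origin: centre of its underside, z up. Inner floor 4 mm above origin, 66 mm deep; the screw's top is 24 mm below the rim. Too narrow for a wide open gripper: go in shut, open to about 30 mm above the screw, then go down round it, knuckles clear of the rim.
- black_screw_mid (a point): the black thumbscrew, of the same shape and size, standing the same way in the other pot (to be left alone). The point lies half-way up its axis; z up.
- dish: round steel parts dish, fixed to the worktop: 136 mm across at the rim, 18 mm high, flat inner floor about 110 mm across, 4 mm above its origin. Origin at the centre of its underside; z up.

How it is judged:
By the outcome, as a careful person would: the job done as asked, in the order asked, and still so for the second after the job is handed in, with the robot touching nothing.
It also fails if it takes over 40 s, if anything falls off the work surface, if the arm or the gripper's body presses on something with over 40 N, if the wrist force passes 120 N, or if a joint passes its speed limit or range.

### The arm

A 6-joint arm with a two-finger parallel gripper is mounted at the origin on a cart in front of the work surface, level with it; the furniture and walls round the work are solid. World frame = base frame: x ahead of the robot, y to its left, z up, the work surface at z = 0. Lengths are in m, angles in rad, forces in N, time in s.
With the tool pointing down it reaches from about 0.25 to 0.725 m from the base axis. Payload 9.7 kg.
Tool frame: the origin (TCP) lies between the finger pads; the fingertips stand manip.tip_extent ahead of it and the grasp point (between the pads) lies 11 mm behind it (manip.tip_extent is the distance from the TCP to the fingertips, in m); z points along the fingers, y is the line along which they close (so a half turn about z gives the same grasp; the last joint's range is limited). The gripper opens to 85 mm and grips with 20 to 120 N. Pads are 22 mm wide; open, the fingers measure 114 mm over their backs; the gripper's body (76 mm by 85 mm) begins 54 mm behind the grasp point. The pads swing forward as they close: fully open they stand 13 mm farther back than shut.
Start: joints at [1.191, 0.087, 0.176, 1.66, 0, 1.571], TCP at [0.204, 0.511, 0.239] pointing down, gripper open.
Joint ranges: [-3.13, 3.13], [-0.85, 1.81], [-1.15, 1.24], [-2.2, 2.28], [-1.44, 1.52], [-3.14, 3.14]. Speed limits (rad/s): [2.22, 2.22, 2.57, 3.14, 3.14, 3.14].

### API

Orientations are given as a unit quaternion [w, x, y, z].
In Python, from cell import state, vision, job, manip gives the robot as it stands.
- The arm moves only by the tool play_rows, never from a script. Its argument "increments" is a list of rows, each a list of 4 numbers: the shift along the tool's x, y, z each as a share of 0.1 m, from -1 to 1, then the turn about the tool's z as a share of pi/4 rad, from -1 to 1. A call has 1 to 12 rows; each row is the pose to reach, as a shift and turn from the pose commanded when the call began, along the tool's axes at that moment; what a row does not reach only later rows make up. A row lasts 1/10 s, in which the tool goes at most 50 mm and 8.59 degrees, less where a joint would pass 70% of its speed; a pose out of reach is approached as far as the arm can. A call with a number of a shift or a turn outside -1 to 1 is refused whole. A call with a gripper value outside its range is refused whole. "grip" is the closure, from -1 (fully open) to 1 (shut), so that 0 is half open, set as the call begins (left out, the last holds). The fingers move at their own pace and stop on an object; the grip force is fixed at half the most. Time passes only in rows, so rows that repeat a pose let the fingers close. It gives the time, the measured TCP pose, the force, the opening and the grip force at its end, in the units of the state.
- state(): the state, without advancing time (a new reading comes with each control period).
- vision.camera(name): name is "scene" or "top" or "wrist"; returns a dict with "pixels" (384x512x3 uint8, red, green, blue), "K" (3x3 intrinsics, pixels), "k1" (the pictures are not rectified: a ray, as slopes to the right and down, at radius r is drawn at 1 + k1 r^2 times it, then the intrinsics apply), "rvec" (rotation vector, rad) and "tvec" (3), from world to camera coordinates, as OpenCV has them. Camera axes: x right, y down, z forward; pixel columns grow to the right and rows downward; lengths in m; the calibration is good to about 2 mm. A picture is of the moment at which its call begins. There is no depth.
- job.sign_off(): hands the job in; it is judged then, once.
The state is a dict: "t": time; "q": joint angles; "joint_vel": joint speeds; "tau": joint torques, N m; "eef_pos": TCP position; "tcp_rot": TCP orientation; "wrist_force": force on the tool from outside, world axes, zero at the start; "ft_torque": the same for the moment, N m; "grip_width": finger opening in m; "finger_force": force on a finger pad.
Only numpy, scipy, OpenCV 4.12 (cv2) and the standard library are available. Lean on these libraries where they do the work, as an engineer would, in place of code of your own. Each camera call takes 0.05 s, during which the arm holds its last target. There are 200 camera calls.

## Working session

There is one attempt and no reset: what is moved stays moved. The work goes in short steps, Python scripts to look and compute and a tool call to move; the robot and the scene stay as the last step left them, time stands still between calls to the robot, and variables do not carry over. Pictures are saved under pics/ and viewed, at most 10 in all, crops included, and the job is handed in when it is done.

Besides the shell and the picture viewer there is one more tool, called after "Emit:" as a command line: name --pt "numbers of a row" for each row, then --argument value for the rest. play_rows: Moves the arm, as the interface text tells. Shift numbers are shares of 0.1 m and turn numbers shares of pi/4 rad, none past 1 either way. Its arguments: {"type":"object","properties":{"increments":{"type":"array","items":{"type":"array","items":{"type":"number"}}},"grip":{"type":"number"}},"required":["increments"]}

```bash
ls; mkdir -p pics
cat > h.py <<'E'
import numpy as np, cv2
from cell import state, vision, job, manip
def snap(name,f):
    c=vision.camera(name); cv2.imwrite(f'pics/{f}.png',c['pixels'][:,:,::-1]); np.savez(f'pics/{f}.npz',**{k:np.array(v) for k,v in c.items()}); return c
def dist(c): return np.array([float(c['k1']),0,0,0,0])
def back(c,uv,z):
    n=cv2.undistortPoints(np.array(uv,float).reshape(-1,1,2),np.array(c['K'],float),dist(c)).reshape(-1,2)
    R=cv2.Rodrigues(np.array(c['rvec'],float))[0]; t=np.array(c['tvec'],float).ravel()
    o=-R.T@t; d=np.c_[n,np.ones(len(n))]@R
    return o+d*((z-o[2])/d[:,2])[:,None]
def proj(c,X): return cv2.projectPoints(np.array(X,float).reshape(-1,1,3),np.array(c['rvec'],float),np.array(c['tvec'],float),np.array(c['K'],float),dist(c))[0].reshape(-1,2)
E
python3 - <<'E'
from h import *
s=state(); print({k:np.round(v,3).tolist() for k,v in s.items()}); print(manip.tip_extent)
ims=[]
for n in('top','scene'):
    c=snap(n,n+'0'); ims.append(c['pixels'][:,:,::-1]); R=cv2.Rodrigues(np.array(c['rvec'],float))[0]; print(n,-R.T@np.array(c['tvec']).ravel(),c['k1'])
E
```

```text
pics
{'t': 0.0, 'q': [1.191, 0.087, 0.175, 1.66, -0.0, 1.571], 'joint_vel': [-0.001, 0.001, -0.001, -0.002, 0.0, -0.001], 'tau': [0.003, -52.038, 46.481, 0.016, 0.0, 0.0], 'eef_pos': [0.204, 0.511, 0.239], 'tcp_rot': [-0.0, 0.189, 0.982, -0.001], 'wrist_force': [1.086, -0.258, -0.098], 'ft_torque': [0.005, -0.004, 0.069], 'finger_force': 0.0, 'grip_width': 0.086}
0.008
top [0.43611772 0.01397503 0.9170902 ] -0.11179850062605197
scene [-0.06679714 -0.51944398  0.78627122] 0.01992915261769483
```

View pics/top0.png

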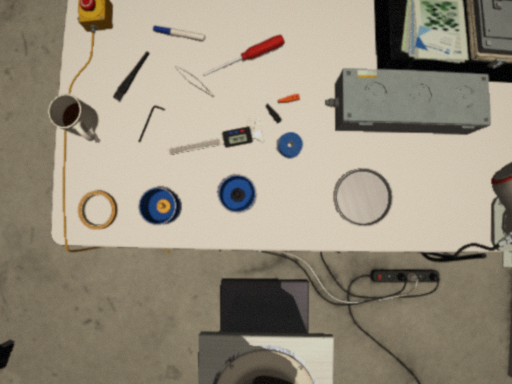

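View pics/scene0.png

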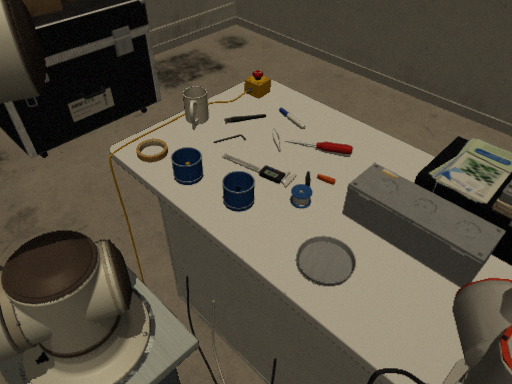

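The top view shows the brass screw's pot at about (160,205), the black one's at (237,193), and the dish at (362,196). The scene view agrees: pots at (187,165) and (239,190), dish at (326,260).

Run:
```python
from h import *
c=dict(np.load('pics/top0.npz')); im=c['pixels']; hsv=cv2.cvtColor(im,cv2.COLOR_RGB2HSV)
print(proj(c,[[0,0,0],[.4,0,0],[.4,.2,0]]).round(0).tolist())
m=cv2.inRange(hsv,(100,120,40),(125,255,255))
for (u,v) in((160,205),(237,193)):
    mm=np.zeros_like(m); mm[v-27:v+27,u-27:u+27]=m[v-27:v+27,u-27:u+27]
    cn=np.concatenate(cv2.findContours(mm,0,1)[0]); (a,b),r=cv2.minEnclosingCircle(cn); print('pot',a,b,r)
    print('hull as rim z.07',back(c,[(a,b)],.07).round(4))
b=cv2.inRange(hsv,(12,120,90),(30,255,255)); b[:180]=0;b[230:]=0;b[:,:140]=0;b[:,182:]=0
v,u=np.nonzero(b); print('brass',u.mean(),v.mean(),len(u),back(c,[(u.mean(),v.mean())],.03).round(4))
g=cv2.GaussianBlur(cv2.cvtColor(im,cv2.COLOR_RGB2GRAY),(3,3),0)
print('dish',back(c,[(362.5,196.5)],.018).round(4))
cr=[cv2.resize(im[180:232,120:270,::-1],None,fx=5,fy=5,interpolation=cv2.INTER_CUBIC)]
c2=dict(np.load('pics/scene0.npz')); 
# predicted overlay check in scene
o=c2['pixels'][:,:,::-1].copy()
t=np.linspace(0,2*np.pi,60)
def ring(img,cc,x,y,z,r,col):
    for p in proj(cc,np.c_[x+r*np.cos(t),y+r*np.sin(t),0*t+z]).round().astype(int): cv2.circle(img,tuple(int(k) for k in p),0,col,-1)
import json
ps=[back(c,[(160,205)],.07)[0],back(c,[(237,193)],.07)[0]]; d=back(c,[(362.5,196.5)],.018)[0]
ot=im[:,:,::-1].copy()
for img,cc in((o,c2),(ot,c)):
    for p in ps: ring(img,cc,p[0],p[1],.07,.041,(0,255,255)); ring(img,cc,p[0],p[1],0,.041,(0,255,0))
    ring(img,cc,d[0],d[1],.018,.068,(0,0,255))
A=cv2.resize(o[130:300,150:380],(800,591)); B=cv2.resize(ot[150:250,110:410],(800,267))
cv2.imwrite('pics/ov.png',np.vstack([cv2.resize(A,(449,332)),cv2.resize(B,(449,150))]))
cv2.imwrite('pics/ov.png',np.vstack([np.pad(cv2.resize(A,(447,330)),((0,0),(0,353),(0,0))),B]))
```

```text
[[264.0, 399.0], [267.0, 230.0], [182.0, 228.0]]
pot 159.5 206.0 19.52572250366211
hull as rim z.07 [[0.45   0.2374 0.07  ]]
pot 236.65078735351562 193.25396728515625 17.460147857666016
hull as rim z.07 [[0.4807 0.0688 0.07  ]]
brass 163.41666666666666 205.60416666666666 144 [[0.4517 0.2389 0.03  ]]
dish [[ 0.4805 -0.2194  0.018 ]]
```

View pics/ov.png

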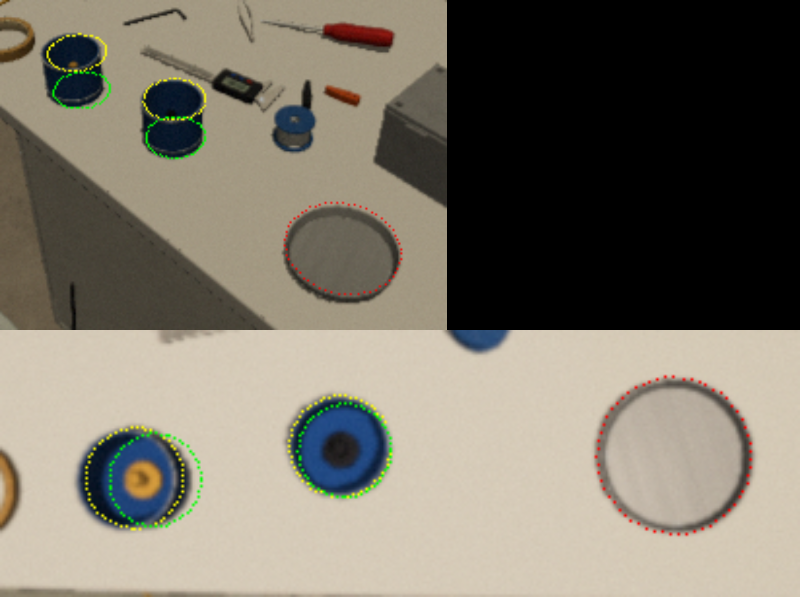

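The overlay puts the pots and dish where the pictures show them. Pot A's rim is about 5 mm further left than the ring, so pot A is at about (0.449, 0.243), black pot (0.481, 0.069), dish (0.481, -0.219). I'll travel toward pot A at the current height with the gripper closing to about 30 mm.

Emit:
play_rows --pt "-0.2 -0.1 0 0" --pt "-0.5 -0.25 0 0" --pt "-0.8 -0.4 0 0" --pt "-1 -0.5 0 0" --grip 0.3

```text
t: 0.5
eef_pos: [0.2791, 0.4258, 0.239]
tcp_rot: [-0.0, 0.189, 0.982, -0.0]
wrist_force: [0.7, 0.4, -0.0]
grip_width: 0.0304
finger_force: 0.0
```

Emit:
play_rows --pt "-0.3 -0.15 0 0" --pt "-0.6 -0.3 0 0" --pt "-0.9 -0.45 0 0" --pt "-1 -0.5 0 0"

```text
t: 0.9
eef_pos: [0.3539, 0.3419, 0.2391]
tcp_rot: [0.0, 0.19, 0.982, -0.0]
wrist_force: [-0.2, 1.0, 0.6]
grip_width: 0.0297
finger_force: 0.0
```

Emit:
play_rows --pt "-0.3 -0.15 0 0" --pt "-0.6 -0.3 0 0" --pt "-0.9 -0.4 0 0" --pt "-1 -0.5 0 0" --pt "-1 -0.5 0 0" --pt "-1 -0.5 0 0"

```text
t: 1.5
eef_pos: [0.4264, 0.2606, 0.2392]
tcp_rot: [-0.0, 0.189, 0.982, 0.0]
wrist_force: [-1.3, 0.3, 0.4]
grip_width: 0.0301
finger_force: 0.0
```

Run:
```python
from h import *
s=state(); print({k:np.round(s[k],3).tolist() for k in('t','q','eef_pos','tcp_rot','grip_width','wrist_force')})
c=snap('wrist','w1')
print(proj(c,[[.449,.243,.07],[.449,.243,.046]]))
```

```text
{'t': 1.5, 'q': [0.548, -0.033, 0.053, 1.657, 0.0, 0.928], 'eef_pos': [0.426, 0.261, 0.239], 'tcp_rot': [-0.0, 0.189, 0.982, 0.0], 'grip_width': 0.03, 'wrist_force': [-1.315, 0.309, 0.427]}
[[245.01294918 196.54932928]
 [245.60362958 188.89775863]]
```

View pics/w1.png

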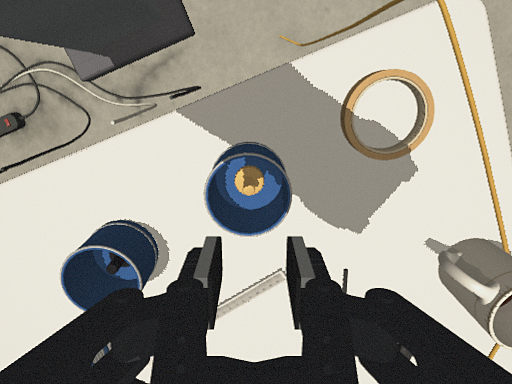

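The wrist view shows the brass screw in the pot with its rim centred near (248,192), the screw around (250,181), and the black pot at lower left. I'll refine this by matching the rim and shank outlines.

Run:
```python
from h import *
c=dict(np.load('pics/w1.npz')); im=c['pixels']
hsv=cv2.cvtColor(im,cv2.COLOR_RGB2HSV)
b=cv2.inRange(hsv,(10,90,60),(32,255,255)); b[:150]=0;b[215:]=0;b[:,:220]=0;b[:,280:]=0
v,u=np.nonzero(b); e=(u.min(),u.max(),v.min(),v.max()); print('brass',u.mean(),v.mean(),e)
m=cv2.inRange(hsv,(98,90,30),(128,255,255)); m[:,:190]=0; m[:,310:]=0;m[:130]=0;m[240:]=0
from scipy.optimize import minimize
t=np.linspace(0,2*np.pi,90)
# silhouette fit of the pot
def sil(xy):
    p=np.r_[[proj(c,np.c_[xy[0]+.041*np.cos(t),xy[1]+.041*np.sin(t),0*t+z]) for z in(0,.07)]].reshape(-1,2)
    a=np.zeros(m.shape,np.uint8); cv2.fillConvexPoly(a,cv2.convexHull((p*16).astype(np.int32)),255,shift=4); return a
h=np.zeros_like(m); cv2.fillConvexPoly(h,cv2.convexHull(np.concatenate([k for k in cv2.findContours(m,0,1)[0] if cv2.contourArea(k)>20])),255)
r=minimize(lambda x:np.count_nonzero(sil(x)!=h),[.449,.243],method='Nelder-Mead',options=dict(initial_simplex=[[.445,.24],[.453,.24],[.449,.247]]))
print('pot',r.x.round(4),r.fun,np.count_nonzero(h))
# screw head+shank silhouette centroid
def sc(xy):
    a=np.zeros(m.shape,np.uint8)
    for R,z0,z1 in((.016,.004,.014),(.006,.014,.046)):
        p=np.r_[[proj(c,np.c_[xy[0]+R*np.cos(t),xy[1]+R*np.sin(t),0*t+z]) for z in(z0,z1)]].reshape(-1,2)
        cv2.fillConvexPoly(a,cv2.convexHull((p*16).astype(np.int32)),255,shift=4)
    return a
hb=cv2.morphologyEx(b,cv2.MORPH_CLOSE,np.ones((9,9)))
r2=minimize(lambda x:np.count_nonzero(sc(x)!=hb),r.x,method='Nelder-Mead',options=dict(initial_simplex=r.x+np.array([[-.003,-.003],[.004,0],[0,.004]])))
print('screw',r2.x.round(4),r2.fun,np.count_nonzero(hb))
s=state();R=cv2.Rodrigues
from scipy.spatial.transform import Rotation
q=s['tcp_rot'];T=Rotation.from_quat([*q[1:],q[0]])
for x in (r.x,r2.x): print('tool shift',(T.inv().apply(np.r_[x,.040]-s['eef_pos'])*10).round(3))
o=im[:,:,::-1].copy()
for a,col in((sil(r.x),(0,255,255)),(sc(r2.x),(0,255,0))): cv2.drawContours(o,cv2.findContours(a,0,1)[0],-1,col,1)
cv2.imwrite('pics/ov2.png',cv2.resize(o[130:245,190:310],None,fx=4,fy=4))
```

```text
brass 248.8375939849624 180.05112781954887 (np.int64(235), np.int64(263), np.int64(166), np.int64(195))
pot [0.4505 0.2453] 476.0 6039
screw [0.451  0.2454] 64.0 666
tool shift [-0.284 -0.055  1.992]
tool shift [-0.288 -0.052  1.992]
```

View pics/ov2.png

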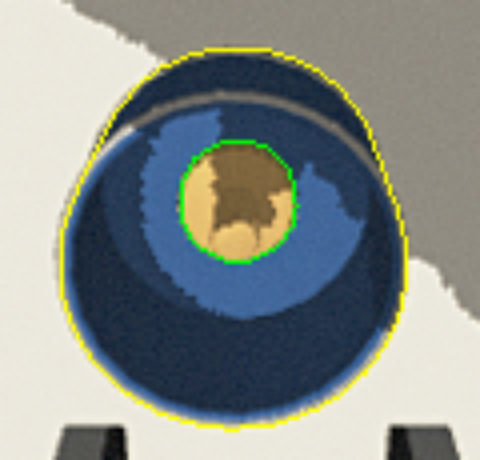

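The fitted outlines match: pot and screw axis both at about (0.451, 0.245). I'll centre over it, descend and check force on the way.

Emit:
play_rows --pt "-0.15 -0.03 0.2 0" --pt "-0.28 -0.05 0.5 0" --pt "-0.28 -0.05 0.8 0" --pt "-0.28 -0.05 1 0" --pt "-0.28 -0.05 1 0" --grip 0.3

```text
t: 2.05
eef_pos: [0.4492, 0.2455, 0.1365]
tcp_rot: [-0.002, 0.188, 0.982, -0.001]
wrist_force: [-0.6, -0.0, -0.2]
grip_width: 0.0295
finger_force: 0.0
```

Emit:
play_rows --pt "0 0 0.15 0" --pt "0 0 0.3 0" --pt "0 0 0.4 0" --pt "0 0 0.5 0" --pt "0 0 0.6 0" --pt "0 0 0.6 0"

```text
t: 2.65
eef_pos: [0.4505, 0.2449, 0.0778]
tcp_rot: [-0.001, 0.189, 0.982, -0.001]
wrist_force: [0.3, -0.2, 0.6]
grip_width: 0.03
finger_force: 0.0
```

Run:
```python
from h import *
s=state(); print({k:np.round(s[k],4).tolist() for k in('t','eef_pos','grip_width','wrist_force')})
c=snap('wrist','w2')
o=c['pixels'][:,:,::-1].copy(); 
for p in proj(c,[[.451,.2453,.046]]): cv2.circle(o,tuple(int(k) for k in p.round()),2,(0,255,0),-1)
cv2.imwrite('pics/w2.png',o)
```

```text
{'t': 2.65, 'eef_pos': [0.4505, 0.2449, 0.0778], 'grip_width': 0.03, 'wrist_force': [0.3139, -0.1819, 0.5574]}
```

View pics/w2.png

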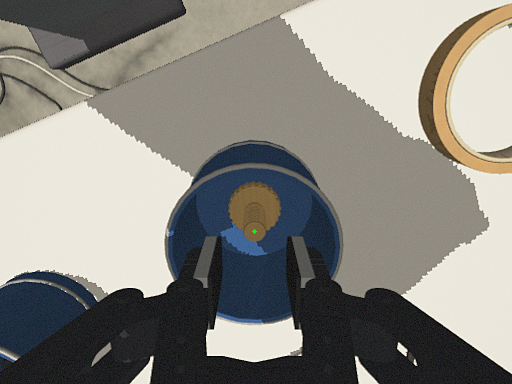

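The screw's top is at (254,231), just where predicted. The fingers sit symmetrically about it inside the rim, so I'll go down and close.

Emit:
play_rows --pt "0 0 0.08 0" --pt "0 0 0.16 0" --pt "0 0 0.24 0" --pt "0 0 0.32 0" --pt "0 0 0.38 0" --pt "0 0 0.38 0" --pt "0 0 0.38 0"

```text
t: 3.4
eef_pos: [0.4511, 0.2453, 0.0413]
tcp_rot: [-0.0, 0.189, 0.982, -0.0]
wrist_force: [-0.7, 0.2, -0.1]
grip_width: 0.0294
finger_force: 0.0
```

Emit:
play_rows --pt "0 0 0 0" --pt "0 0 0 0" --pt "0 0 0 0" --pt "0 0 0 0" --pt "0 0 0 0" --pt "0 0 0 0" --grip 1

```text
t: 4.0
eef_pos: [0.4513, 0.2454, 0.0417]
tcp_rot: [0.0, 0.189, 0.982, 0.0]
wrist_force: [0.1, -1.0, 5.5]
grip_width: 0.0089
finger_force: 58.7
```

Emit:
play_rows --pt "0 0 -0.05 0" --pt "0 0 -0.15 0" --pt "0 0 -0.3 0" --pt "0 0 -0.5 0" --pt "0 0 -0.7 0" --pt "0 0 -0.9 0" --pt "0 0 -1 0" --pt "0 0 -1 0"

```text
t: 4.8
eef_pos: [0.4518, 0.2457, 0.1433]
tcp_rot: [0.001, 0.189, 0.982, 0.001]
wrist_force: [-0.1, -0.0, -1.7]
grip_width: 0.0087
finger_force: 58.6
```

Emit:
play_rows --pt "0 0 -0.2 0" --pt "0 0 -0.4 0" --pt "0 0 -0.4 0" --pt "0 0 -0.4 0"

```text
t: 5.2
eef_pos: [0.451, 0.2452, 0.1803]
tcp_rot: [-0.0, 0.189, 0.982, -0.0]
wrist_force: [0.1, 0.9, -2.0]
grip_width: 0.0091
finger_force: 58.7
```

Run:
```python
from h import *
s=state(); print({k:np.round(s[k],4).tolist() for k in('t','eef_pos','grip_width','wrist_force','finger_force','q')})
a=snap('wrist','w3')['pixels']; b=snap('scene','s3')['pixels']
cv2.imwrite('pics/m3.png',np.hstack([a[120:384,100:400],cv2.resize(b[40:240,120:320],(264,264))])[:,:,::-1])
```

```text
{'t': 5.2, 'eef_pos': [0.451, 0.2452, 0.1803], 'grip_width': 0.0091, 'wrist_force': [0.1099, 0.8545, -2.0367], 'finger_force': 58.6508, 'q': [0.498, -0.0143, -0.0423, 1.5433, -0.0, 0.8778]}
```

View pics/m3.png

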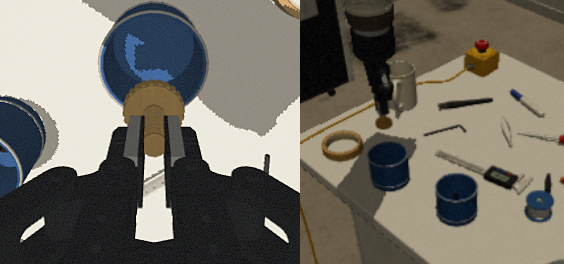

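The screw is out and held upright, with its head just below the fingertips, and both pots still stand in place. Next I'll carry it over to the dish.

Emit:
play_rows --pt "-0.04 -0.1 0 0" --pt "-0.14 -0.3 0 0" --pt "-0.24 -0.5 0 0" --pt "-0.34 -0.7 0 0" --pt "-0.4 -0.85 0 0"

```text
t: 5.8
eef_pos: [0.4564, 0.1496, 0.1806]
tcp_rot: [-0.0, 0.189, 0.982, -0.0]
wrist_force: [0.3, 0.2, -1.4]
grip_width: 0.0086
finger_force: 58.7
```

Emit:
play_rows --pt "-0.1 -0.2 0 0" --pt "-0.2 -0.4 0 0" --pt "-0.3 -0.65 0 0" --pt "-0.4 -0.85 0 0"

```text
t: 6.2
eef_pos: [0.4617, 0.0559, 0.1806]
tcp_rot: [-0.0, 0.189, 0.982, -0.0]
wrist_force: [1.2, 0.3, -0.9]
grip_width: 0.0088
finger_force: 58.7
```

Emit:
play_rows --pt "-0.1 -0.2 0 0" --pt "-0.2 -0.4 0 0" --pt "-0.3 -0.65 0 0" --pt "-0.4 -0.85 0 0"

```text
t: 6.6
eef_pos: [0.4672, -0.0378, 0.1806]
tcp_rot: [-0.0, 0.189, 0.982, -0.0]
wrist_force: [0.2, 0.7, -0.7]
grip_width: 0.0084
finger_force: 58.7
```

Emit:
play_rows --pt "-0.1 -0.2 0 0" --pt "-0.2 -0.4 0 0" --pt "-0.3 -0.65 0 0" --pt "-0.4 -0.85 0 0"

```text
t: 7.0
eef_pos: [0.4727, -0.1315, 0.1806]
tcp_rot: [-0.0, 0.189, 0.982, -0.0]
wrist_force: [-0.0, -0.8, -1.4]
grip_width: 0.0087
finger_force: 58.7
```

Emit:
play_rows --pt "-0.1 -0.2 0 0" --pt "-0.2 -0.4 0 0" --pt "-0.3 -0.6 0 0" --pt "-0.37 -0.75 0 0" --pt "-0.4 -0.8 0 0" --pt "-0.4 -0.8 0 0" --pt "-0.4 -0.8 0 0"

```text
t: 7.7
eef_pos: [0.481, -0.2185, 0.1812]
tcp_rot: [-0.0, 0.189, 0.982, 0.0]
wrist_force: [-0.6, 0.8, -1.4]
grip_width: 0.0088
finger_force: 58.7
```

Run:
```python
from h import *
from scipy.spatial.transform import Rotation
s=state(); print({k:np.round(s[k],4).tolist() for k in('t','eef_pos','tcp_rot','grip_width','wrist_force','finger_force','q')})
p=s['eef_pos']; t=np.linspace(0,2*np.pi,60)
q=s['tcp_rot'];T=Rotation.from_quat([*q[1:],q[0]]); u=[]
def head(dz,ax,ay,R=.016,zs=(0,.010)):   # head rings in tool frame; nominal underside .0377 ahead of TCP
    P=np.concatenate([np.c_[R*np.cos(t),R*np.sin(t),0*t+.0377-z] for z in zs]); piv=np.array([0,0,.0377-.036])
    P=Rotation.from_euler('xy',[ax,ay]).apply(P-piv)+piv; P[:,2]+=dz
    return T.apply(P)+p
from scipy.optimize import minimize
M={}
for n in('wrist','scene'):
    c=snap(n,n+'4'); im=c['pixels']; hsv=cv2.cvtColor(im,cv2.COLOR_RGB2HSV)
    uv=proj(c,head(0,0,0)); ext=lambda a:np.r_[a.min(0),a.max(0)].round(1)
    x0,y0=(uv.min(0)-14).astype(int);x1,y1=(uv.max(0)+14).astype(int)
    b=cv2.inRange(hsv,(10,80,40),(32,255,255)); z=np.zeros_like(b); z[max(y0,0):y1,max(x0,0):x1]=b[max(y0,0):y1,max(x0,0):x1]
    v,uu=np.nonzero(z); print(n,'pred',ext(uv),'seen',ext(np.c_[uu,v]) if len(v) else None)
    o=im[:,:,::-1].copy(); cv2.polylines(o,[cv2.convexHull(uv.astype(np.int32))],True,(0,255,0),1)
    for k in proj(c,np.c_[.481+.068*np.cos(t),-.2194+.068*np.sin(t),0*t+.018]): cv2.circle(o,tuple(int(i) for i in k.round()),0,(0,0,255),-1)
    M[n]=o
print('to dish',(T.inv().apply(np.r_[.481,-.2194,p[2]]-p)*10).round(3))
S=M['scene']; cv2.imwrite('pics/m4.png',np.hstack([M['wrist'],cv2.resize(S[130:322,216:360],(288,384))]))
```

```text
{'t': 7.7, 'eef_pos': [0.481, -0.2185, 0.1812], 'tcp_rot': [-0.0002, 0.1887, 0.982, 0.0002], 'grip_width': 0.0088, 'wrist_force': [-0.569, 0.8385, -1.3863], 'finger_force': 58.703, 'q': [-0.4265, 0.0211, -0.0051, 1.545, 0.0002, -0.0469]}
wrist pred [222.6 198.9 283.6 261.2] seen [223 200 284 274]
scene pred [325.4 210.1 341.4 224.5] seen [325 209 341 225]
to dish [-0.004 -0.009 -0.   ]
```

View pics/m4.png

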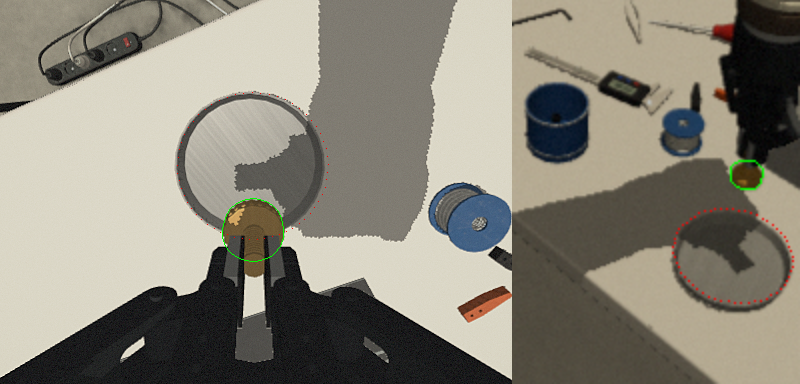

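The held head matches its no-tilt, no-slip prediction in both views (the green outline lies on it), and it is centred over the dish to within a few mm. So contact should come at a TCP height of about 0.042.

Emit:
play_rows --pt "0 0 0.1 0" --pt "0 0 0.3 0" --pt "0 0 0.5 0" --pt "0 0 0.7 0" --pt "0 0 0.9 0" --pt "0 0 1 0" --pt "0 0 1 0"

```text
t: 8.5
eef_pos: [0.4802, -0.2183, 0.0796]
tcp_rot: [-0.001, 0.189, 0.982, 0.0]
wrist_force: [0.4, -0.2, -1.0]
grip_width: 0.0087
finger_force: 58.7
```

Emit:
play_rows --pt "0 0 0.1 0" --pt "0 0 0.18 0" --pt "0 0 0.25 0" --pt "0 0 0.3 0" --pt "0 0 0.34 0" --pt "0 0 0.36 0" --pt "0 0 0.37 0" --pt "0 0 0.37 0" --pt "0 0 0.37 0"

```text
t: 9.4
eef_pos: [0.4812, -0.219, 0.0445]
tcp_rot: [0.0, 0.189, 0.982, -0.0]
wrist_force: [0.4, -0.4, -1.3]
grip_width: 0.0087
finger_force: 58.7
```

Emit:
play_rows --pt "0 0 0.01 0" --pt "0 0 0.02 0" --pt "0 0 0.02 0" --pt "0 0 0.02 0"

```text
t: 9.8
eef_pos: [0.4811, -0.219, 0.0423]
tcp_rot: [-0.0, 0.189, 0.982, 0.0]
wrist_force: [0.1, 1.0, -1.0]
grip_width: 0.0087
finger_force: 58.7
```

Emit:
play_rows --pt "0 0 0.005 0" --pt "0 0 0.01 0" --pt "0 0 0.01 0" --pt "0 0 0.01 0"

```text
t: 10.2
eef_pos: [0.4813, -0.2191, 0.0418]
tcp_rot: [0.0, 0.189, 0.982, -0.0]
wrist_force: [-2.5, -0.0, 4.8]
grip_width: 0.0085
finger_force: 59.3
```

The force reading shows it has touched down. I'll release, then back off.

Emit:
play_rows --pt "0 0 0 0" --pt "0 0 0 0" --pt "0 0 0 0" --pt "0 0 0 0" --pt "0 0 0 0" --grip 0.3

```text
t: 10.7
eef_pos: [0.4811, -0.219, 0.0412]
tcp_rot: [-0.0, 0.189, 0.982, 0.0]
wrist_force: [0.4, -0.5, -0.5]
grip_width: 0.0301
finger_force: 0.0
```

Emit:
play_rows --pt "0 0 -0.1 0" --pt "0 0 -0.2 0" --pt "0 0 -0.4 0" --pt "0 0 -0.6 0" --pt "0 0 -0.8 0" --pt "0 0 -1 0" --pt "0 0 -1 0" --pt "0 0 -1 0"

```text
t: 11.5
eef_pos: [0.4814, -0.2191, 0.1419]
tcp_rot: [0.001, 0.189, 0.982, -0.0]
wrist_force: [-0.6, -0.3, -0.3]
grip_width: 0.0299
finger_force: 0.0
```

Run:
```python
from h import *
s=state(); print({k:np.round(s[k],4).tolist() for k in('t','eef_pos','grip_width','wrist_force')})
a=snap('wrist','w5')['pixels']; b=snap('scene','s5')['pixels']
cv2.imwrite('pics/m5.png',np.hstack([a,cv2.resize(b[110:302,150:294],(288,384))])[:,:,::-1])
c=dict(np.load('pics/scene0.npz')); cv2.imwrite('pics/m5.png',np.hstack([a[:,:,::-1],cv2.resize(b[130:290,160:360,::-1],(288,230)).__class__(0) if 0 else cv2.copyMakeBorder(cv2.resize(b[130:300,160:360,::-1],(288,245)),0,139,0,0,0)]))
```

```text
{'t': 11.5, 'eef_pos': [0.4814, -0.2191, 0.1419], 'grip_width': 0.0299, 'wrist_force': [-0.5976, -0.3481, -0.3221]}
```

View pics/m5.png

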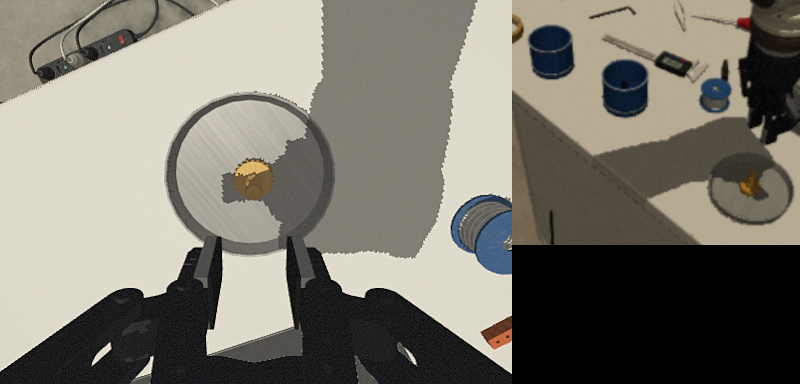

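The brass screw stands upright on its head near the middle of the dish, at (254,180) in the wrist view. Both pots are standing in place, the black screw is still in its own, and the gripper is clear, so I'll hand the job in.

```bash
python3 -c "
from cell import job; print(job.sign_off())"
```

```text
the job is handed in; nothing more can be done
None
```

The brass thumbscrew is standing upright on its head in the steel dish, both pots are standing where they were with the black screw still in its pot, and the job is handed in at about 11.6 s on the robot clock.

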